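# Front brake overhaul: bed the cleaned parts in their trays

### The arm

A 6-joint arm with a two-finger parallel gripper is mounted at the origin on the work surface. World frame = base frame: x ahead of the robot, y to its left, z up, the work surface at z = 0. Lengths are in m, angles in degrees, forces in N, time in s.
With the tool pointing down it reaches from about 0.3 to 0.75 m from the base axis. Payload 8.5 kg.
Tool frame: the origin (TCP) lies midway between the tips of the shut fingers; the grasp point (between the pads) lies 19 mm behind it; z points along the fingers, y is the line along which they close (so a half turn about z gives the same grasp; the last joint's range is limited). The gripper opens to 85 mm and grips with 20 to 120 N. Pads are 22 mm wide; open, the fingers measure 114 mm over their backs; the gripper's body (76 mm by 85 mm) begins 54 mm behind the grasp point. The pads swing forward as they close: fully open they stand 13 mm farther back than shut.
Start: joints at [-87.508, 21.807, 74.336, -0, 83.858, -12.336], TCP at [0.141, -0.532, 0.231] pointing down, gripper open.
Joint ranges: [-178.18, 178.18], [-50.72, 133.34], [12.68, 142.11], [-81.47, 261.47], [9.98, 163.14], [-165.26, 165.26]. Speed limits (degrees/s): [136.94, 136.94, 180, 180, 180, 180].

### API

Orientations are given as a 3x3 rotation matrix whose columns are the frame's x, y, z axes.
In Python, from rig import env, viewer, recognise, pinpoint gives the robot as it stands.
- The arm moves only by the tool move_arm, never from a script. Its argument "plan" is text: rows parted by semicolons, each of 7 numbers parted by spaces: the shift along the tool's x, y, z in m, then the turn, a rotation vector about the tool's x, y, z in rad, then the finger opening in m, from 0 to 0.0854. A call has 1 to 12 rows; each row shifts and turns the commanded pose from where the row before left it, along the tool's axes as they then stand; what a row does not reach is not made up. A row lasts 1/8 s, in which the tool goes at most 62.5 mm and 10.7 degrees, less where a joint would pass 70% of its speed; a pose out of reach is approached as far as the arm can. A call is refused whole if a number of a shift passes 0.0625 or a number of a turn 0.188, either way. A call with a gripper value outside its range is refused whole. The fingers move at their own pace and stop on an object; "grip_force" is the grip in N (left out, the last holds). Time passes only in rows, so rows that do not move let the fingers close. It gives the time, the measured TCP pose, the force, the opening and the grip force at its end, in the units of the state.
- env.observe(): the state, without advancing time (a new reading comes with each control period).
- viewer.get_image(name): name is "side" or "top" or "wrist"; returns (picture, depth): 420x560x3 uint8, red, green, blue; 420x560 float32, m along the optical axis (not along the pixel's ray), 0 where there is no reading.
- viewer.calibration(name): a dict with "fx", "fy", "cx", "cy" (pixels), "R" (3x3) and "t" (3): a world point X has camera coordinates R X + t. Camera axes: x right, y down, z forward; pixel columns grow to the right and rows downward; lengths in m; the calibration is good to about 2 mm. A picture is of the moment at which its call begins: read the wrist's pose just before it. calibration takes no time and is no camera call; for the wrist camera it gives the pose at the moment of the call.
- env.close_job(): hands the job in; it is judged then, once.
Trained networks look in the newest picture that a camera, given by its name, has taken for a name from the list of things; names that differ only in an ending like _2 or _b are one class to them, and where a whole thing is asked for, a point or a joint stands for the part that bears it (a point fixed in the world has none). Each returns a list of dicts, best first, with "conf" (0 to 1); they miss things now and then, are a little off and sometimes report something else, mostly with a low value. They report only what shows in the picture. A call takes as long as a camera call. They do not tell look-alikes from the thing itself.
- recognise(camera, name): "extent" ([centre column, centre row, width, height] in pixels, round what is visible of it).
- pinpoint(camera, name): "pixel" ([column, row] in pixels: a listed point, or the origin of a listed thing).
The state is a dict: "time_s": time; "q": joint angles; "qvel": joint speeds; "joint_efforts": joint torques, N m; "position": TCP position; "tool_rot": TCP orientation; "ft_force": force on the tool from outside, world axes, zero at the start; "wrist_torque": the same for the moment, N m; "grip_width": finger opening in m; "gripper_force": force on a finger pad.
Only numpy, scipy, OpenCV 4.12 (cv2) and the standard library are available. Lean on these libraries where they do the work, as an engineer would, in place of code of your own. Each camera call takes 0.05 s, during which the arm holds its last target. There are 200 camera calls.

### The job

Put the four cleaned front-brake and wheel parts away: lay each of the two brake pads, the caliper piston and the wheel bearing in the red tray whose plywood cut-out has its shape and size, pads turned so that their ear lies in the cut-out's narrower arm. Each part stays the same side up and ends lying flat on the tray's floor inside its cut-out, and the washer cup and the clear fuse box lid stay where they stand.

Things in the scene. Friction and masses are not known exactly. Their poses are not given: they have to be found in the camera images.
- tab_pad: Brake pad with straight ear (paddle shape), flat, copper lining up. 74 x 38 mm, 10 mm thick. Steel plate z 0 to 4 mm: x -37 to 13, y -19 to 19, plus ear x 13 to 37, y -8 to 8. Lining z 4 to 10 on the main part only, x -36 to 12, y -18 to 18: grip it along y (36 mm wide) near x = -10. Origin: centre of the 74 x 38 outline, underside; z up. 100 g.
- corner_pad: Brake pad with corner ear (L shape), flat, copper lining up. 62 x 56 mm, 10 mm thick. Steel plate z 0 to 4 mm: x -31 to 31, y -28 to 6, plus ear x 13 to 31, y 6 to 28. Lining z 4 to 10 on the main part only, x -30 to 30, y -27 to 5: grip it along y (32 mm wide) near x = -6, y = -11. Origin: centre of the 62 x 56 outline, underside; z up. 110 g.
- caliper_piston: Bright steel caliper piston, a round cup standing open end up, 27 mm across, 26 mm high, wall 3 mm, black seal line near the top. Origin: centre of the underside; z up. About 60 g.
- wheel_bearing: Steel ball bearing lying flat, a ring 42 mm across, 13 mm thick, bore 15 mm, black shield between the rings. Origin: centre of the underside; z up. About 82 g.
- tab_pad_tray: For the straight-eared pad. Fixed red tray 132 x 116 mm (x, y), 14 high, inside 118 x 102. Floor top z = 3 mm; on it a plywood liner, top z = 6 mm, with one cut-out 8 mm wider than the part all round. Origin: centre of underside. Home: part origin above it, x axes pointing the same way. Cut-out (mm): x -45 to 21, y -27 to 27, ear arm x 21 to 45, y -16 to 16.
- corner_pad_tray: For the L-shaped pad. Fixed red tray 132 x 116 mm (x, y), 14 high, inside 118 x 102. Floor top z = 3 mm; on it a plywood liner, top z = 6 mm, with one cut-out 8 mm wider than the part all round. Origin: centre of underside. Home: part origin above it, x axes pointing the same way. Cut-out (mm): x -39 to 39, y -36 to 14, ear arm x 5 to 39, y 14 to 36.
- piston_tray: For the caliper piston. Fixed red tray 132 x 116 mm (x, y), 14 high, inside 118 x 102. Floor top z = 3 mm; on it a plywood liner, top z = 6 mm, with one cut-out 8 mm wider than the part all round. Origin: centre of underside. Home: part origin above it. Cut-out: the smaller of the two round holes, 43 mm across, centred.
- bearing_tray: For the wheel bearing. Fixed red tray 132 x 116 mm (x, y), 14 high, inside 118 x 102. Floor top z = 3 mm; on it a plywood liner, top z = 6 mm, with one cut-out 8 mm wider than the part all round. Origin: centre of underside. Home: part origin above it. Cut-out: the larger of the two round holes, 58 mm across, centred.
- washer_cup: Bystander: zinc cup of washers, 56 mm across the rim, 42 mm high, standing loose among the trays. Origin: centre of the underside.
- fuse_lid: Bystander: clear plastic fuse box lid, 66 x 44 mm, 15 mm high, lying loose between the two middle trays. Origin: centre of the underside.
There are look-alikes about, which are no part of the job. Of the things like the wheel_bearing, leave any that is turquoise; of the rest the smaller one is meant.

How it is judged (in metres and radians):
At the end, for the whole second after the job is handed in: Each part lies in its own tray's cut-out: origins within 12 mm (level), part less than 4.2 mm above the tray's underside (floor 3, liner top 6 mm), same side up and flat within 0.03 rad, pads' x along their tray's within 0.45 rad; all at rest and released (horizontal distance between tab_pad and tab_pad_tray below 0.012 m and z of tab_pad in the frame of tab_pad_tray below 0.0042 m and angle between each of tab_pad, corner_pad, caliper_piston, wheel_bearing's own z axis and vertical below 0.03 rad and linear speed of each of tab_pad, corner_pad, caliper_piston, wheel_bearing below 0.02 m/s and angle between the x axis of tab_pad and the x axis of tab_pad_tray, either way round below 0.45 rad and horizontal distance between corner_pad and corner_pad_tray below 0.012 m and z of corner_pad in the frame of corner_pad_tray below 0.0042 m and angle between the x axis of corner_pad and the x axis of corner_pad_tray, either way round below 0.45 rad and horizontal distance between caliper_piston and piston_tray below 0.012 m and z of caliper_piston in the frame of piston_tray below 0.0042 m and horizontal distance between wheel_bearing and bearing_tray below 0.012 m and z of wheel_bearing in the frame of bearing_tray below 0.0042 m); the robot touches nothing.
It fails at once if the washer cup is pushed more than 20 mm or tipped (distance of washer_cup from where it was at the start of the episode above 0.02 m or angle between washer_cup's own z axis and vertical above 0.35 rad).
It fails at once if the fuse box lid is pushed more than 20 mm (distance of fuse_lid from where it was at the start of the episode above 0.02 m).
It also fails if it takes over 99 s, if anything falls off the work surface, if the arm or the gripper's body presses on something with over 40 N, if the wrist force passes 120 N, or if a joint passes its speed limit or range.

## Working session

There is one attempt and no reset: what is moved stays moved. The work goes in short steps, Python scripts to look and compute and a tool call to move; the robot and the scene stay as the last step left them, time stands still between calls to the robot, and variables do not carry over. Pictures are saved under pics/ and viewed, at most 14 in all, crops included, and the job is handed in when it is done.

Besides the shell and the picture viewer there is one more tool, called as name(argument=value, ...), one argument or row to a line, values as JSON. move_arm: Moves the arm, as the interface text tells. Its arguments: {"type":"object","properties":{"plan":{"type":"string"},"grip_force":{"type":"number"}},"required":["plan"]}

```bash
mkdir -p pics
cat > h.py <<'E'
import numpy as np, cv2
from rig import env, viewer, recognise, pinpoint
def grab(n,f=None):
    im,d=viewer.get_image(n); c=viewer.calibration(n)
    if f: cv2.imwrite('pics/'+f,im[:,:,::-1])
    return im,d,c
def px2w(c,u,v,z=None,d=None):
    r=np.array([(u-c['cx'])/c['fx'],(v-c['cy'])/c['fy'],1.]); R=np.array(c['R']);t=np.array(c['t'])
    o=-R.T@t; w=R.T@r
    s=d if d is not None else (z-o[2])/w[2]
    return o+s*w
E
python3 - <<'E'
from h import *
im,d,c=grab('top','top0.png')
im2,d2,c2=grab('side','side0.png')
s=env.observe();print(s['position'],s['tool_rot'],s['time_s'])
print(c)
print(c2['t'],c2['R'])
for n in "tab_pad corner_pad caliper_piston wheel_bearing tab_pad_tray corner_pad_tray piston_tray bearing_tray washer_cup fuse_lid".split():
    print(n,[(np.round(x['pixel']),round(x['conf'],2),np.round(px2w(c,*x['pixel'],z=0.003),3)) for x in pinpoint('top',n)])
E
```

```text
[ 0.14072971 -0.53142954  0.23078026] [[ 9.66702246e-01  2.55903814e-01 -6.96212849e-05]
 [ 2.55903686e-01 -9.66701409e-01  1.29977348e-03]
 [ 2.65313997e-04 -1.27431029e-03 -9.99999153e-01]] 0.1
{'fx': 486.1867309284827, 'fy': 486.1867309284827, 'cx': 280.7799968629176, 'cy': 197.82381845308646, 'R': array([[ 0.01426095, -0.99988572,  0.00501787],
       [-0.98819869, -0.01485934, -0.15245505],
       [ 0.15251219, -0.00278449, -0.98829767]]), 't': array([0.0128144 , 0.51120608, 1.06204007])}
[-0.48613478  0.11672538  1.21662809] [[ 0.97674465 -0.21426915  0.00765621]
 [-0.13567519 -0.645336   -0.75175375]
 [ 0.16601846  0.73323269 -0.65939949]]
tab_pad [(array([264., 228.]), 0.69, array([0.445, 0.059, 0.003])), (array([116., 189.]), 0.55, array([0.533, 0.406, 0.003]))]
corner_pad [(array([323., 237.]), 0.91, array([ 0.426, -0.079,  0.003])), (array([289., 134.]), 0.48, array([0.671, 0.002, 0.003]))]
caliper_piston [(array([194., 246.]), 0.53, array([0.401, 0.219, 0.003]))]
wheel_bearing [(array([355., 275.]), 0.9, array([ 0.34 , -0.153,  0.003])), (array([357., 208.]), 0.69, array([ 0.496, -0.159,  0.003])), (array([392., 254.]), 0.56, array([ 0.389, -0.237,  0.003]))]
tab_pad_tray [(array([461., 210.]), 0.83, array([ 0.495, -0.4  ,  0.003])), (array([393., 254.]), 0.33, array([ 0.39 , -0.239,  0.003]))]
corner_pad_tray [(array([226., 139.]), 0.68, array([0.657, 0.154, 0.003]))]
piston_tray [(array([116., 190.]), 0.68, array([0.529, 0.406, 0.003]))]
bearing_tray [(array([348., 142.]), 0.69, array([ 0.655, -0.139,  0.003]))]
washer_cup [(array([164., 162.]), 0.68, array([0.599, 0.299, 0.003])), (array([262., 230.]), 0.64, array([0.441, 0.063, 0.003]))]
fuse_lid [(array([286., 135.]), 0.9, array([0.669, 0.009, 0.003])), (array([113., 187.]), 0.72, array([0.536, 0.413, 0.003]))]
```

Run:
```python
import cv2
im=cv2.imread('pics/top0.png')
cv2.imwrite('pics/top0b.png',cv2.resize(im[90:310,60:540],(800,367),interpolation=cv2.INTER_CUBIC))
cv2.imwrite('pics/mid.png',cv2.resize(im[175:305,180:420],(800,433),interpolation=cv2.INTER_CUBIC))
```

```text
(no output)
```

View pics/top0b.png

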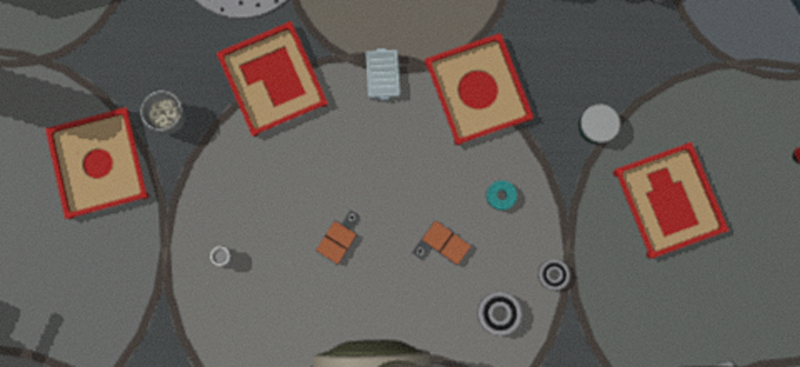

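View pics/mid.png

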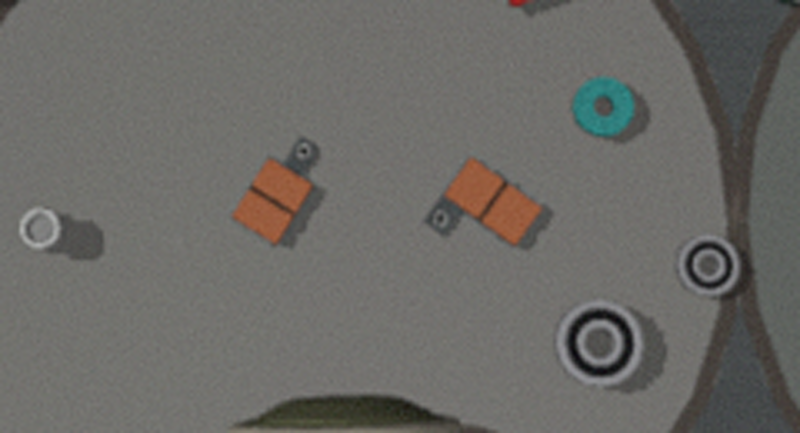

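The top view (pixels in top0) shows these:

- **Trays:** piston (118,188), corner pad (224,138), bearing (346,143) and tab pad (463,211). Each cut-out's shape matches its tray.
- **Pads:** tab_pad is at (264,228), with its ear centred at the upper right. corner_pad is at (323,237), with its ear at the left corner.
- **Piston:** (192,244).
- **Ring look-alikes:** turquoise (361,207), large steel (360,277) and small steel (392,254). The wheel bearing is the small steel one at (392,254): it isn't turquoise and it is the smaller of the other two. The enlarged crop confirms this.

Next I'll fit the poses in an orthorectified view.

```bash
cat > fit.py <<'E'
from h import *
from scipy.optimize import minimize
def P(rects): return [np.array([[a,c],[b,c],[b,d],[a,d]],float) for a,b,c,d in rects]
def circ(r): t=np.linspace(0,2*np.pi,60,endpoint=False); return [np.c_[r*np.cos(t),r*np.sin(t)]]
MOD={'tab_tray':P([(-45,21,-27,27),(21,45,-16,16)]),'cor_tray':P([(-39,39,-36,14),(5,39,14,36)]),
 'pis_tray':circ(21.5),'bea_tray':circ(29),'tab':P([(-36,12,-18,18)]),'cor':P([(-30,30,-27,5)])}
def ortho(im,c,z,ctr,half=90):  # 1 px = 0.5 mm; col=+x, row=+y (world)
    n=4*half; R=np.array(c['R']);t=np.array(c['t']);K=np.array([[c['fx'],0,c['cx']],[0,c['fy'],c['cy']],[0,0,1]])
    A=np.array([[.0005,0,ctr[0]-half/1e3],[0,.0005,ctr[1]-half/1e3],[0,0,z],[0,0,1]])
    H=K@np.c_[R,t]@A
    return cv2.warpPerspective(im,H,(n,n),flags=cv2.INTER_LINEAR|cv2.WARP_INVERSE_MAP)
def comp(m,ctr=None):
    m=m.astype(np.uint8); k,l,s,ce=cv2.connectedComponentsWithStats(m); h=m.shape[0]/2
    d=[np.hypot(*(ce[i]-h)) if s[i,4]>400 else 1e9 for i in range(1,k)]
    return (l==1+int(np.argmin(d))).astype(np.uint8)
def fit(m,model,ths=range(0,360,15)):
    h=m.shape[0]/2; ys,xs=np.nonzero(m); mc=np.array([xs.mean(),ys.mean()])
    def cost(p):
        g=np.zeros_like(m); a=np.deg2rad(p[2]);Q=np.array([[np.cos(a),-np.sin(a)],[np.sin(a),np.cos(a)]])
        for q in model: cv2.fillPoly(g,[np.round(((q@Q.T)*2+p[:2]*1.0)*16).astype(np.int32)],1,shift=4)
        return 1-(g&m).sum()/max(1,(g|m).sum())
    ar=[(q[:,0].max()-q[:,0].min())*(q[:,1].max()-q[:,1].min()) for q in model]
    cm=sum(a*(q.min(0)+q.max(0))/2 for a,q in zip(ar,model))/sum(ar)*2
    best=None
    for th in ths:
        a=np.deg2rad(th);Q=np.array([[np.cos(a),-np.sin(a)],[np.sin(a),np.cos(a)]])
        r=minimize(cost,[*(mc-Q@cm),th],method='Nelder-Mead',options=dict(initial_simplex=np.array([*(mc-Q@cm),th])+np.array([[0,0,0],[6,0,0],[0,6,0],[0,0,8]])))
        if best is None or r.fun<best.fun: best=r
    return (best.x[:2]-h)/2000,best.x[2],1-best.fun
E
python3 - <<'E'
from fit import *
im=cv2.imread('pics/top0.png'); c=viewer.calibration('top')
def red(o): h=cv2.cvtColor(o,cv2.COLOR_BGR2HSV); return ((h[...,0]<6)|(h[...,0]>173))&(h[...,1]>150)
def cop(o): h=cv2.cvtColor(o,cv2.COLOR_BGR2HSV); return (h[...,0]>5)&(h[...,0]<16)&(h[...,1]>110)
for n,px,z in [('tab_tray',(463,211),.0045),('cor_tray',(224,138),.0045),('pis_tray',(118,188),.0045),('bea_tray',(346,143),.0045),('tab',(263,234),.010),('cor',(328,236),.010)]:
    ctr=px2w(c,*px,z=z)[:2]; o=ortho(im,c,z,ctr)
    m=red(o) if 'tray' in n else cop(o)
    m=cv2.morphologyEx(m.astype(np.uint8),cv2.MORPH_CLOSE,np.ones((9,9))) if 'tray' not in n else m
    m=comp(m)
    ths=[0] if n[:3] in('pis','bea') else range(0,360,15)
    d,th,i=fit(m,MOD[n],ths); print(n,np.round(ctr+d,4),round(th,1),round(i,3),m.sum()/4)
# obstacles
_,d,c=grab('top')
V,U=np.mgrid[0:420,0:560]
r=np.stack([(U-c['cx'])/c['fx'],(V-c['cy'])/c['fy'],np.ones(U.shape)],-1)*d[...,None]
W=(r-np.array(c['t']))@np.array(c['R']); H=W[...,2]; H[d==0]=0
m=((H>.007)).astype(np.uint8); k,l,s,ce=cv2.connectedComponentsWithStats(m)
for i in range(1,k):
    if s[i,4]>15:
        q=W[l==i]; print(s[i,:4],'top',round(np.percentile(q[:,2],95),3),'x',np.round(np.percentile(q[:,0],[3,97]),3),'y',np.round(np.percentile(q[:,1],[3,97]),3),'med',np.round(np.median(q,0),3))
E
```

```text
tab_tray [ 0.4944 -0.4004] 20.0 0.904 3949.25
cor_tray [0.6601 0.1602] 24.6 0.907 4238.25
pis_tray [0.5346 0.4007] 4.1 0.863 1265.0
bea_tray [ 0.6499 -0.1354] -0.7 0.893 2382.75
tab [0.4185 0.0695] 149.2 0.97 1692.25
cor [ 0.4214 -0.0818] 54.9 0.969 1887.25
[  0   0 100  83] top 0.136 x [0.792 0.916] y [0.47  0.627] med [0.837 0.545 0.131]
[519  38  41  90] top 0.074 x [0.723 0.886] y [-0.636 -0.559] med [ 0.812 -0.602  0.044]
[421  46  43  45] top 0.043 x [0.79  0.879] y [-0.399 -0.324] med [ 0.826 -0.36   0.033]
[264  56 144  32] top 0.03 x [0.793 0.847] y [-0.267  0.056] med [ 0.819 -0.119  0.023]
[  0 103  39  45] top 0.154 x [0.628 0.682] y [0.597 0.631] med [0.649 0.603 0.086]
[189 103  67  68] top 0.017 x [0.587 0.734] y [0.092 0.23 ] med [0.669 0.163 0.013]
[314 110  66  67] top 0.017 x [0.578 0.722] y [-0.2   -0.066] med [ 0.649 -0.131  0.012]
[279 119  21  31] top 0.018 x [0.637 0.702] y [-0.018  0.024] med [0.668 0.003 0.015]
[327 128   7   5] top 0.01 x [0.677 0.686] y [-0.102 -0.088] med [ 0.683 -0.095  0.009]
[345 128   9   4] top 0.01 x [0.679 0.687] y [-0.148 -0.132] 
[... 1041 characters left out ...]
08]
[352 198  18  18] top 0.017 x [0.48  0.516] y [-0.182 -0.146] med [ 0.498 -0.164  0.013]
[249 222  25  26] top 0.014 x [0.405 0.451] y [0.044 0.085] med [0.428 0.065 0.01 ]
[313 222  29  26] top 0.014 x [0.408 0.453] y [-0.113 -0.061] med [ 0.431 -0.087  0.01 ]
[186 237  13  12] top 0.028 x [0.396 0.419] y [0.207 0.233] med [0.408 0.221 0.024]
[383 245  19  19] top 0.016 x [0.371 0.407] y [-0.253 -0.217] med [ 0.389 -0.235  0.013]
[  0 253  45  86] top 0.093 x [0.211 0.361] y [0.53  0.647] med [0.291 0.578 0.081]
[346 264  27  27] top 0.021 x [0.31  0.361] y [-0.185 -0.133] med [ 0.336 -0.159  0.018]
[236 293 324 127] top 0.685 x [0.085 0.301] y [-0.218  0.065] med [ 0.249 -0.125  0.563]
```

View pics/side0.png

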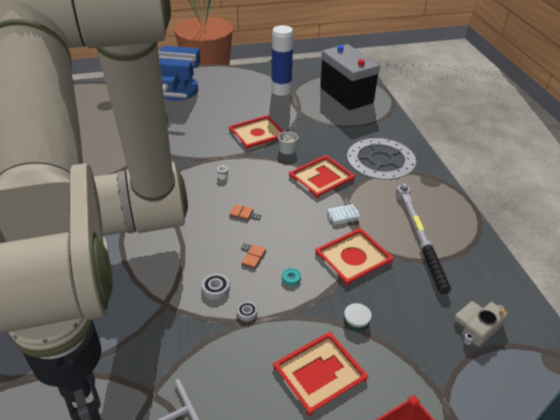

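The side view confirms the layout. The bottle and battery are tall but well away from the paths. The white jar, near (357,316), sits between the tab tray and the bearing tray and is only 29 mm high. The cup is 43 mm high, so carrying at about z = 0.1 is safe.

I'll start with the bearing at (0.389, -0.235).

move_arm(
  plan="0.0395 -0.028 0.0163 0 0 0 0.06;0.0395 -0.028 0.0163 0 0 0 0.06;0.0395 -0.028 0.0163 0 0 0 0.06;0.0395 -0.028 0.0163 0 0 0 0.06;0.0395 -0.028 0.0163 0 0 0 0.06;0.0395 -0.028 0.0163 0 0 0 0.06;0.0395 -0.028 0.0163 0 0 0 0.06;0.0395 -0.028 0.0163 0 0 0 0.06;0 0 0 0 0 0 0.06;0 0 0 0 0 0 0.06",
  grip_force=50,
)

```text
time_s: 1.9
position: [0.389, -0.2347, 0.1012]
tool_rot: [[0.967, 0.256, 0.0], [0.256, -0.967, -0.001], [0.0, 0.001, -1.0]]
ft_force: [0.3, 0.4, -0.1]
grip_width: 0.0601
gripper_force: 0.0
```

```bash
cat >> h.py <<'E'
def go(x,y,z=None,yaw=None):
    s=env.observe(); p=np.array(s['position']);R=np.array(s['tool_rot']); ps=np.rad2deg(np.arctan2(R[1,0],R[0,0]))
    print('t',round(s['time_s'],2),'pos',np.round(p,4),'yaw',round(ps,2),'w',round(s['grip_width'],4),'tilt',np.round(R[:2,2],4),'q6',round(s['q'][5],1))
    if yaw is None: yaw=ps
    a=np.deg2rad(yaw); Rn=np.array([[np.cos(a),np.sin(a),0],[np.sin(a),-np.cos(a),0],[0,0,-1]])
    d=Rn.T@(np.array([x,y,p[2] if z is None else z])-p)
    print('turn z first',round(np.deg2rad(ps-yaw),4),'then shift',np.round(d,4),'len',round(np.linalg.norm(d),3))
E
python3 - <<'E'
from fit import *
go(.389,-.235,.004)
im,d,c=grab('wrist','w0.png')
print([ (np.round(x['pixel']),round(x['conf'],2),np.round(px2w(c,*x['pixel'],z=0.0),4)) for x in pinpoint('wrist','wheel_bearing')])
print([ (np.round(x['extent']),round(x['conf'],2),np.round(px2w(c,*x['extent'][:2],z=0.010),4)) for x in recognise('wrist','wheel_bearing')])
E
```

```text
t 1.9 pos [ 0.389  -0.2347  0.1012] yaw 14.85 w 0.0601 tilt [ 0.0003 -0.0007] q6 29.1
turn z first 0.0 then shift [-0.      0.0003  0.0972] len 0.097
[(array([177., 244.]), 0.89, array([ 0.3384, -0.1626, -0.    ])), (array([222.,  45.]), 0.65, array([ 0.4995, -0.1685,  0.    ])), (array([277., 208.]), 0.62, array([ 0.3914, -0.2376,  0.    ]))]
[(array([175., 249.,  74.,  70.]), 0.78, array([ 0.3384, -0.1633,  0.01  ])), (array([217.,  41.,  64.,  72.]), 0.65, array([ 0.4994, -0.1668,  0.01  ])), (array([276., 211.,  50.,  54.]), 0.58, array([ 0.3925, -0.2368,  0.01  ]))]
```

View pics/w0.png

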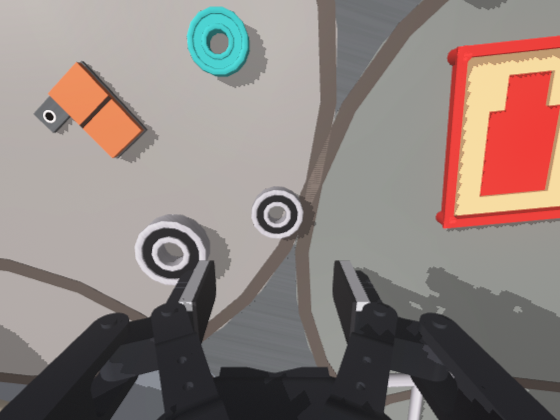

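In the wrist view, the small steel bearing is at (277,212) between the fingers, the large one at (173,250) and the turquoise one at (218,42). I'll descend and grasp the small one.

move_arm(
  plan="0.001 0.001 0.05 0 0 0 0.06;0 0 0.035 0 0 0 0.06;0 0 0.012 0 0 0 0.06;0 0 0 0 0 0 0.06;0 0 0 0 0 0 0.03;0 0 0 0 0 0 0.03;0 0 0 0 0 0 0.03;0 0 0 0 0 0 0.03;0 0 -0.03 0 0 0 0.03;0 0 -0.05 0 0 0 0.03;0 0 0 0 0 0 0.03",
)

```text
time_s: 3.42
position: [0.3915, -0.2362, 0.0876]
tool_rot: [[0.967, 0.256, 0.006], [0.256, -0.967, -0.006], [0.004, 0.007, -1.0]]
ft_force: [0.2, 0.0, -1.1]
grip_width: 0.0389
gripper_force: 50.5
```

Run:
```python
from h import *
go(.650,-.1354,.09)
```

```text
t 3.42 pos [ 0.3915 -0.2362  0.0876] yaw 14.84 w 0.0389 tilt [ 0.0059 -0.0061] q6 29.2
turn z first 0.0 then shift [ 0.2757 -0.0312 -0.0024] len 0.278
```

The grip reads 38.9 mm, narrower than the 42 mm bearing, so I'll check it.

Run:
```python
from h import *
im,d,c=grab('wrist'); cv2.imwrite('pics/w1.png',cv2.resize(im[180:400,120:440,::-1],(640,440)))
go(.650,-.1354,.09)
im,d,c=grab('side'); cv2.imwrite('pics/s1.png',cv2.resize(im[200:400,120:400,::-1],(784,560)))
```

```text
t 3.48 pos [ 0.3907 -0.2355  0.0857] yaw 14.84 w 0.0391 tilt [ 0.0032 -0.0034] q6 29.2
turn z first 0.0 then shift [ 0.2763 -0.0303 -0.0043] len 0.278
```

View pics/w1.png

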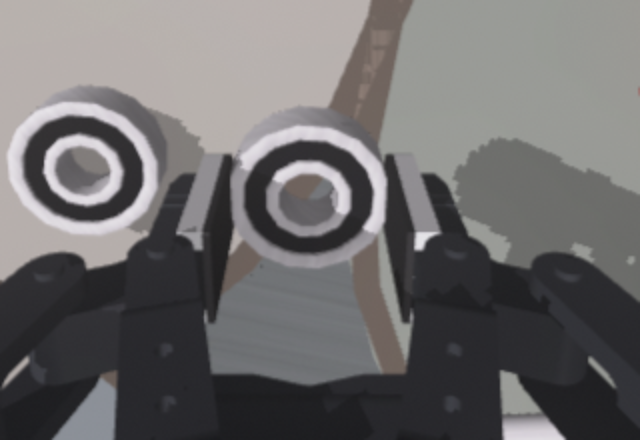

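The bearing is held centred, at (310,195) in the crop, and level. I'll carry it to its tray.

move_arm(
  plan="0.0555 -0.006 0 0 0 0 0.03;0.0555 -0.006 0 0 0 0 0.03;0.0555 -0.006 0 0 0 0 0.03;0.0555 -0.006 0 0 0 0 0.03;0.0545 -0.0055 0 0 0 0 0.03;0 0 0 0 0 0 0.03;0 0 0 0 0 0 0.03;0 0 0 0 0 0 0.03",
)

```text
time_s: 4.53
position: [0.6488, -0.1363, 0.0836]
tool_rot: [[0.967, 0.255, -0.001], [0.255, -0.967, 0.0], [-0.001, -0.001, -1.0]]
ft_force: [1.0, -0.1, -0.7]
grip_width: 0.0391
gripper_force: 50.5
```

Run:
```python
from h import *
go(.650,-.1354,.008)
```

```text
t 4.53 pos [ 0.6488 -0.1363  0.0836] yaw 14.77 w 0.0391 tilt [-0.0013  0.0004] q6 53.2
turn z first 0.0 then shift [ 0.0013 -0.0005  0.0756] len 0.076
```

move_arm(
  plan="0.001 -0.0005 0.04 0 0 0 0.03;0 0 0.025 0 0 0 0.03;0 0 0.007 0 0 0 0.03;0 0 0.0035 0 0 0 0.03;0 0 0 0 0 0 0.03;0 0 0 0 0 0 0.05;0 0 0 0 0 0 0.056;0 0 0 0 0 0 0.056;0 0 -0.03 0 0 0 0.056;0 0 -0.06 0 0 0 0.06;0 0 0 0 0 0 0.06;0 0 0 0 0 0 0.06",
)

```text
time_s: 6.02
position: [0.6504, -0.1348, 0.098]
tool_rot: [[0.967, 0.256, -0.001], [0.256, -0.967, 0.0], [-0.001, -0.0, -1.0]]
ft_force: [-0.4, -0.0, 0.2]
grip_width: 0.0601
gripper_force: 0.0
```

Run:
```python
from h import *
im,d,c=grab('wrist','w2.png')
go(.4269,-.0930,.1,54.9)
```

```text
t 6.08 pos [ 0.6501 -0.1347  0.0973] yaw 14.83 w 0.0598 tilt [-0.002   0.0008] q6 53.3
turn z first -0.6994 then shift [-0.0942 -0.2066 -0.0027] len 0.227
```

View pics/w2.png

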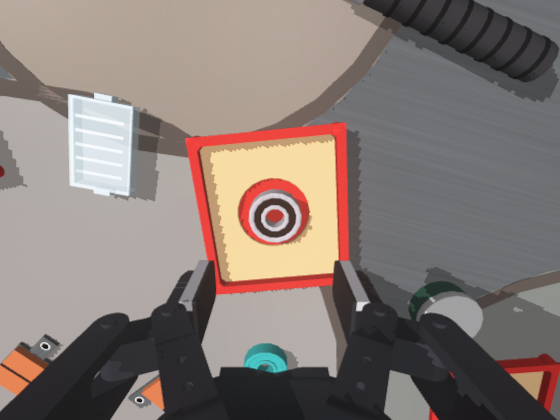

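The bearing is in its cut-out: bearing at (275,216), hole at (274,212). Next is the corner pad.

move_arm(
  plan="0 0 0 0 0 -0.175 0.06;0 0 0 0 0 -0.175 0.06;0 0 0 0 0 -0.175 0.06;0 0 0 0 0 -0.174 0.06;-0.0236 -0.0517 0 0 0 0 0.06;-0.0236 -0.0517 0 0 0 0 0.06;-0.0236 -0.0517 0 0 0 0 0.06;-0.0236 -0.0517 0 0 0 0 0.06;0 0 0 0 0 0 0.06;0 0 0 0 0 0 0.06;0 0 0 0 0 0 0.06",
)

```text
time_s: 7.45
position: [0.4282, -0.0936, 0.0981]
tool_rot: [[0.575, 0.818, 0.0], [0.818, -0.575, -0.0], [0.0, 0.0, -1.0]]
ft_force: [0.1, 0.4, -0.1]
grip_width: 0.0601
gripper_force: 0.0
```

```bash
cat >> fit.py <<'E'
def cop(o): h=cv2.cvtColor(o,cv2.COLOR_BGR2HSV); return (h[...,0]>4)&(h[...,0]<17)&(h[...,1]>110)&(h[...,2]>60)
def pad(im,c,n,ctr,th):
    o=ortho(np.ascontiguousarray(im[:,:,::-1]),c,.010,ctr)
    m=comp(cv2.morphologyEx(cop(o).astype(np.uint8),cv2.MORPH_CLOSE,np.ones((11,11))))
    d,t,i=fit(m,MOD[n],[th]); p=np.array(ctr)+d; a=np.deg2rad(t);Q=np.array([[np.cos(a),-np.sin(a)],[np.sin(a),np.cos(a)]])
    g=p+Q@(np.array([-.010,0]) if n=='tab' else np.array([-.006,-.011]))
    print(n,'origin',np.round(p,4),'yaw',round(t,1),'iou',round(i,3),'grip',np.round(g,4)); return g,t
E
python3 - <<'E'
from fit import *
im,d,c=grab('wrist','w3.png')
g,t=pad(im,c,'cor',(.4304,-.0881),54.9)
go(*g,.0048,t)
E
```

```text
cor origin [ 0.4233 -0.0825] yaw 54.4 iou 0.983 grip [ 0.4288 -0.0938]
t 7.5 pos [ 0.4281 -0.0935  0.0981] yaw 54.89 w 0.06 tilt [ 0.0001 -0.    ] q6 7.2
turn z first 0.0082 then shift [0.0002 0.0007 0.0933] len 0.093
```

View pics/w3.png

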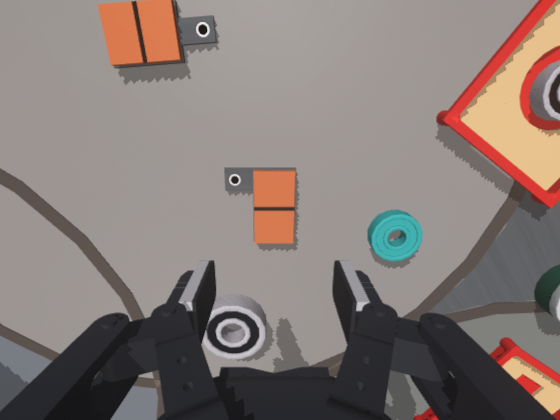

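The corner pad's lining is at (275,207), aligned between the fingers, with its ear to the left. The wrist fit agrees within 1 mm.

move_arm(
  plan="0 0.0005 0.05 0 0 0.008 0.055;0 0 0.031 0 0 0 0.055;0 0 0.0125 0 0 0 0.055;0 0 0 0 0 0 0.055;0 0 0 0 0 0 0.02;0 0 0 0 0 0 0.02;0 0 0 0 0 0 0.02;0 0 0 0 0 0 0.02;0 0 0 0 0 0 0.02;0 0 -0.03 0 0 0 0.02;0 0 -0.055 0 0 0 0.02;0 0 0 0 0 0 0.02",
)

```text
time_s: 9.0
position: [0.4294, -0.0942, 0.0936]
tool_rot: [[0.582, 0.813, 0.008], [0.813, -0.582, -0.004], [0.001, 0.009, -1.0]]
ft_force: [-1.1, -0.5, -1.7]
grip_width: 0.0296
gripper_force: 49.9
```

Run:
```python
from fit import *
im,d,c=grab('wrist'); cv2.imwrite('pics/w4.png',im[120:400,100:460,::-1])
go(.6592,.1477,.0085,24.6+.3)
```

```text
t 9.05 pos [ 0.4283 -0.0938  0.0917] yaw 54.43 w 0.0297 tilt [ 0.0042 -0.0023] q6 7.7
turn z first 0.5154 then shift [ 0.3111 -0.1218  0.0832] len 0.344
```

View pics/w4.png

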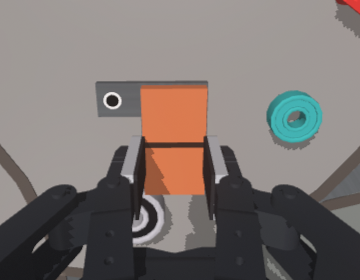

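The corner pad is held squarely and flat. I'll carry it to its tray.

move_arm(
  plan="0 0 0 0 0 0.172 0.02;0 0 0 0 0 0.172 0.02;0 0 0 0 0 0.171 0.02;0.052 -0.0203 0 0 0 0 0.02;0.052 -0.0203 0 0 0 0 0.02;0.052 -0.0203 0 0 0 0 0.02;0.052 -0.0203 0 0 0 0 0.02;0.052 -0.0203 0 0 0 0 0.02;0.052 -0.0203 0 0 0 0 0.02;0 0 0 0 0 0 0.02;0 0 0 0 0 0 0.02;0 0 0 0 0 0 0.02",
)

```text
time_s: 10.55
position: [0.6586, 0.1474, 0.0896]
tool_rot: [[0.907, 0.42, -0.001], [0.42, -0.907, -0.0], [-0.001, -0.0, -1.0]]
ft_force: [0.6, -0.7, -0.8]
grip_width: 0.0297
gripper_force: 49.9
```

Run:
```python
from fit import *
go(.6592,.1477,.0085,24.9)
```

```text
t 10.55 pos [0.6586 0.1474 0.0896] yaw 24.84 w 0.0297 tilt [-0.0012 -0.0002] q6 67.7
turn z first -0.001 then shift [ 0.0006 -0.0001  0.0811] len 0.081
```

move_arm(
  plan="0.0005 0 0.045 0 0 0 0.02;0 0 0.025 0 0 0 0.02;0 0 0.007 0 0 0 0.02;0 0 0.0045 0 0 0 0.02;0 0 0 0 0 0 0.02;0 0 0 0 0 0 0.036;0 0 0 0 0 0 0.042;0 0 0 0 0 0 0.042;0 0 -0.03 0 0 0 0.042;0 0 -0.06 0 0 0 0.05;0 0 0 0 0 0 0.05;0 0 0 0 0 0 0.05",
)

```text
time_s: 12.05
position: [0.6594, 0.1486, 0.098]
tool_rot: [[0.907, 0.421, -0.001], [0.421, -0.907, -0.0], [-0.001, -0.0, -1.0]]
ft_force: [-0.1, 0.4, -0.5]
grip_width: 0.05
gripper_force: 0.0
```

Run:
```python
from fit import *
im,d,c=grab('wrist','w5.png')
pad(im,c,'cor',(.665,.150),24.6)
go(.4075,.2205,.1)
```

```text
cor origin [0.6597 0.1604] yaw 23.2 iou 0.733 grip [0.6585 0.1479]
t 12.1 pos [0.6591 0.1486 0.0972] yaw 24.92 w 0.05 tilt [-0.0022 -0.0001] q6 67.8
turn z first 0.0 then shift [-0.1979 -0.1712 -0.0028] len 0.262
```

View pics/w5.png

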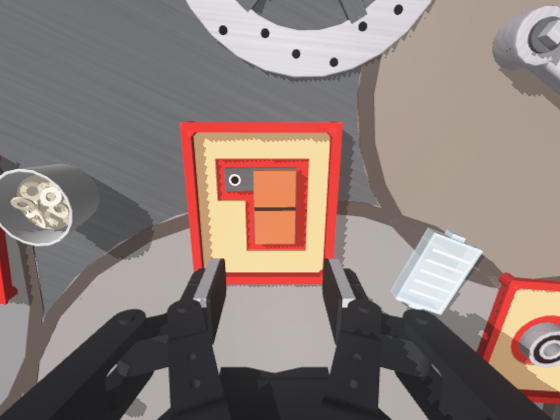

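The corner pad lies inside its L-shaped cut-out, with the lining at (275,207) and the ear at (235,180) in the narrow arm. Next is the piston.

move_arm(
  plan="-0.0396 -0.0342 0 0 0 0 0.05;-0.0396 -0.0342 0 0 0 0 0.05;-0.0396 -0.0342 0 0 0 0 0.05;-0.0396 -0.0342 0 0 0 0 0.05;-0.0396 -0.0342 0 0 0 0 0.05;0 0 0 0 0 0 0.05;0 0 0 0 0 0 0.05;0 0 0 0 0 0 0.05",
)

```text
time_s: 13.1
position: [0.4092, 0.22, 0.098]
tool_rot: [[0.907, 0.42, -0.0], [0.42, -0.907, -0.0], [-0.0, 0.0, -1.0]]
ft_force: [-0.5, 0.8, 0.6]
grip_width: 0.0502
gripper_force: 0.0
```

Run:
```python
from fit import *
im,d,c=grab('wrist','w6.png')
print([ (np.round(x['pixel']),round(x['conf'],2),np.round(px2w(c,*x['pixel'],z=0.0),4)) for x in pinpoint('wrist','caliper_piston')])
print([ (np.round(x['extent']),round(x['conf'],2),np.round(px2w(c,*x['extent'][:2],z=0.015),4)) for x in recognise('wrist','caliper_piston')])
go(.4075,.2205,.01)
```

```text
[(array([274., 213.]), 0.74, array([0.4083, 0.2186, 0.    ]))]
[(array([272., 221.,  35.,  43.]), 0.9, array([0.4066, 0.2196, 0.015 ])), (array([491.,  12., 132.,  22.]), 0.52, array([0.5941, 0.1524, 0.015 ]))]
t 13.25 pos [0.4088 0.2201 0.0982] yaw 24.87 w 0.05 tilt [-0.0002 -0.0001] q6 78.8
turn z first 0.0 then shift [-0.001  -0.0009  0.0882] len 0.088
```

move_arm(
  plan="-0.001 -0.0002 0.05 0 0 0 0.05;0 0 0.028 0 0 0 0.05;0 0 0.01 0 0 0 0.05;0 0 0 0 0 0 0.05;0 0 0 0 0 0 0.015;0 0 0 0 0 0 0.015;0 0 0 0 0 0 0.015;0 0 0 0 0 0 0.015;0 0 0 0 0 0 0.015;0 0 -0.03 0 0 0 0.015;0 0 -0.055 0 0 0 0.015;0 0 0 0 0 0 0.015",
)

```text
time_s: 14.75
position: [0.409, 0.2206, 0.0992]
tool_rot: [[0.907, 0.421, 0.009], [0.421, -0.907, 0.002], [0.009, 0.002, -1.0]]
ft_force: [0.2, 0.4, -2.0]
grip_width: 0.0252
gripper_force: 49.4
```

Run:
```python
from fit import *
go(.5346,.4007,.014)
```

```text
t 14.75 pos [0.409  0.2206 0.0992] yaw 24.93 w 0.0252 tilt [0.0085 0.0021] q6 78.8
turn z first 0.0 then shift [ 0.1898 -0.1104  0.0852] len 0.235
```

move_arm(
  plan="0.0476 -0.0276 0 0 0 0 0.015;0.0476 -0.0276 0 0 0 0 0.015;0.0476 -0.0276 0 0 0 0 0.015;0.0476 -0.0276 0 0 0 0 0.015;0 0 0 0 0 0 0.015;0 0 0 0 0 0 0.015;0 0 0 0 0 0 0.015",
)

```text
time_s: 15.62
position: [0.5329, 0.3995, 0.0955]
tool_rot: [[0.907, 0.421, -0.001], [0.421, -0.907, -0.0], [-0.001, 0.0, -1.0]]
ft_force: [-0.4, 0.3, -0.2]
grip_width: 0.0253
gripper_force: 49.5
```

Run:
```python
from fit import *
go(.5346,.4007,.0138)
```

```text
t 15.62 pos [0.5329 0.3995 0.0955] yaw 24.88 w 0.0253 tilt [-0.0007 -0.0004] q6 91.8
turn z first 0.0 then shift [ 0.0021 -0.0003  0.0817] len 0.082
```

move_arm(
  plan="0.002 0 0.045 0 0 0 0.015;0 0 0.025 0 0 0 0.015;0 0 0.008 0 0 0 0.015;0 0 0.0037 0 0 0 0.015;0 0 0 0 0 0 0.015;0 0 0 0 0 0 0.03;0 0 0 0 0 0 0.045;0 0 0 0 0 0 0.045;0 0 -0.03 0 0 0 0.045;0 0 -0.06 0 0 0 0.05;0 0 0 0 0 0 0.06;0 0 0 0 0 0 0.06",
)

```text
time_s: 17.12
position: [0.5348, 0.4011, 0.1033]
tool_rot: [[0.907, 0.421, -0.001], [0.421, -0.907, -0.0], [-0.001, -0.0, -1.0]]
ft_force: [-1.1, -0.1, -0.6]
grip_width: 0.0604
gripper_force: 0.0
```

Run:
```python
from fit import *
im,d,c=grab('wrist','w7.png')
go(.4305,.0624,.1,-30.8)
```

```text
t 17.18 pos [0.5346 0.401  0.1025] yaw 24.91 w 0.0603 tilt [-0.0019 -0.001 ] q6 91.8
turn z first 0.9724 then shift [0.0839 0.3441 0.0025] len 0.354
```

View pics/w7.png

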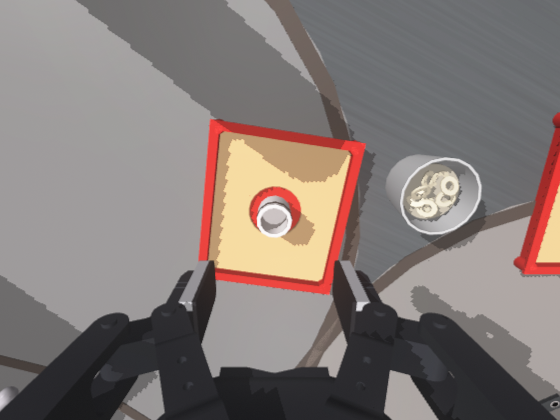

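The piston stands in its round cut-out at (274,215). The last part is the tab pad: I'll move first, then turn.

move_arm(
  plan="-0.0395 0.0439 0 0 0 0 0.06;-0.0395 0.0439 0 0 0 0 0.06;-0.0395 0.0439 0 0 0 0 0.06;-0.0395 0.0439 0 0 0 0 0.06;-0.0395 0.0439 0 0 0 0 0.06;-0.0395 0.0439 0 0 0 0 0.06;0 0 0 0 0 0.162 0.06;0 0 0 0 0 0.162 0.06;0 0 0 0 0 0.162 0.06;0 0 0 0 0 0.162 0.06;0 0 0 0 0 0.162 0.06;0 0 0 0 0 0.162 0.06",
)

```text
time_s: 18.68
position: [0.4305, 0.0626, 0.1027]
tool_rot: [[0.856, -0.516, -0.003], [-0.516, -0.856, 0.0], [-0.002, 0.001, -1.0]]
ft_force: [0.2, -0.5, -0.7]
grip_width: 0.0601
gripper_force: 0.0
```

move_arm(
  plan="0 0 0 0 0 0 0.06;0 0 0 0 0 0 0.06",
)

```text
time_s: 18.92
position: [0.4309, 0.0626, 0.1032]
tool_rot: [[0.861, -0.509, -0.001], [-0.509, -0.861, 0.0], [-0.001, 0.0, -1.0]]
ft_force: [0.1, -0.0, -0.3]
grip_width: 0.0602
gripper_force: 0.0
```

Run:
```python
from fit import *
im,d,c=grab('wrist','w8.png')
g,t=pad(im,c,'tab',(.4288,.0634),-30.8)
go(*g,.0048,t)
```

```text
tab origin [0.4408 0.0562] yaw -30.4 iou 0.981 grip [0.4322 0.0612]
t 18.98 pos [0.431  0.0625 0.1034] yaw -30.64 w 0.0604 tilt [-0.0009  0.0001] q6 113.2
turn z first -0.0035 then shift [0.0017 0.0005 0.0986] len 0.099
```

View pics/w8.png

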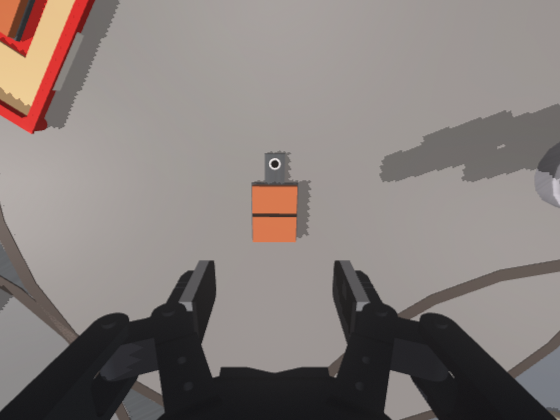

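The tab pad's lining is at (275,212), square to the fingers, with its ear forward at (275,165).

move_arm(
  plan="0.0015 0.0005 0.055 0 0 -0.003 0.058;0 0 0.032 0 0 0 0.058;0 0 0.0115 0 0 0 0.058;0 0 0 0 0 0 0.058;0 0 0 0 0 0 0.02;0 0 0 0 0 0 0.02;0 0 0 0 0 0 0.02;0 0 0 0 0 0 0.02;0 0 0 0 0 0 0.02;0 0 -0.03 0 0 0 0.02;0 0 -0.055 0 0 0 0.02;0 0 0 0 0 0 0.02",
)

```text
time_s: 20.48
position: [0.4341, 0.0612, 0.0939]
tool_rot: [[0.861, -0.509, 0.009], [-0.509, -0.861, -0.001], [0.008, -0.003, -1.0]]
ft_force: [-0.1, 0.2, -1.5]
grip_width: 0.0337
gripper_force: 50.0
```

Run:
```python
from fit import *
go(.4850,-.4038,.008,20.0)
```

```text
t 20.48 pos [0.4341 0.0612 0.0939] yaw -30.58 w 0.0337 tilt [ 0.0088 -0.0012] q6 113.1
turn z first -0.8828 then shift [-0.1112  0.4544  0.0859] len 0.476
```

move_arm(
  plan="0 0 0 0 0 -0.1766 0.02;0 0 0 0 0 -0.1766 0.02;0 0 0 0 0 -0.1766 0.02;0 0 0 0 0 -0.1766 0.02;0 0 0 0 0 -0.1766 0.02;-0.0139 0.0568 0 0 0 0 0.02;-0.0139 0.0568 0 0 0 0 0.02;-0.0139 0.0568 0 0 0 0 0.02;-0.0139 0.0568 0 0 0 0 0.02;-0.0139 0.0568 0 0 0 0 0.02;-0.0139 0.0568 0 0 0 0 0.02;-0.0139 0.0568 0 0 0 0 0.02",
)

```text
time_s: 21.98
position: [0.4763, -0.3473, 0.0897]
tool_rot: [[0.94, 0.342, -0.0], [0.342, -0.94, 0.001], [-0.0, -0.001, -1.0]]
ft_force: [0.6, 0.0, -0.8]
grip_width: 0.0332
gripper_force: 50.0
```

move_arm(
  plan="-0.0139 0.0568 0 0 0 0 0.02;0 0 0 0 0 0 0.02;0 0 0 0 0 0 0.02;0 0 0 0 0 0 0.02",
)

```text
time_s: 22.48
position: [0.483, -0.4024, 0.0901]
tool_rot: [[0.939, 0.343, -0.001], [0.343, -0.939, 0.001], [-0.0, -0.001, -1.0]]
ft_force: [0.2, 0.5, -0.1]
grip_width: 0.0336
gripper_force: 50.1
```

Run:
```python
from fit import *
go(.4850,-.4038,.0083,20.0)
```

```text
t 22.48 pos [ 0.483  -0.4024  0.0901] yaw 20.06 w 0.0336 tilt [-0.0005  0.0008] q6 19.4
turn z first 0.001 then shift [0.0013 0.002  0.0818] len 0.082
```

move_arm(
  plan="0.0015 0.0015 0.045 0 0 0 0.02;0 0 0.025 0 0 0 0.02;0 0 0.007 0 0 0 0.02;0 0 0.0048 0 0 0 0.02;0 0 0 0 0 0 0.02;0 0 0 0 0 0 0.04;0 0 0 0 0 0 0.05;0 0 0 0 0 0 0.05;0 0 -0.03 0 0 0 0.05;0 0 -0.06 0 0 0 0.05;0 0 -0.05 0 0 0 0.06;0 0 0 0 0 0 0.06",
)

```text
time_s: 23.98
position: [0.486, -0.4059, 0.1528]
tool_rot: [[0.94, 0.342, 0.005], [0.342, -0.94, -0.007], [0.003, 0.008, -1.0]]
ft_force: [-0.3, -0.1, -1.0]
grip_width: 0.0602
gripper_force: 0.0
```

Run:
```python
from fit import *
im,d,c=grab('wrist'); a=im[:,:,::-1]
pad(im,c,'tab',(.483,-.4045),20)
t,dt,ct=grab('top'); b=cv2.resize(t[90:310,60:540,::-1],(800,367))
cv2.imwrite('pics/fin.png',np.vstack([b,cv2.resize(np.hstack([a[60:330,120:440],np.zeros((270,380,3),np.uint8)]),(600,231)).copy() if 0 else cv2.copyMakeBorder(cv2.resize(a[60:330,120:440],(273,230)),0,0,0,527,cv2.BORDER_CONSTANT)]))
r=lambda u,v:None
V,U=np.mgrid[0:420,0:560]
W=((np.stack([(U-ct['cx'])/ct['fx'],(V-ct['cy'])/ct['fy'],np.ones(U.shape)],-1)*dt[...,None])-np.array(ct['t']))@np.array(ct['R'])
for n,p,rr in [('bear',(.65,-.1354),.018),('cor',(.6647,.1502),.014),('pis',(.5346,.4007),.013),('tab',(.483,-.4045),.015)]:
    q=W[np.hypot(W[...,0]-p[0],W[...,1]-p[1])<rr]; q=q[q[:,2]>np.percentile(q[:,2],40)]
    A=np.c_[q[:,:2]-p,np.ones(len(q))]; print(n,np.round(np.linalg.lstsq(A,q[:,2],rcond=None)[0],3))
```

```text
tab origin [ 0.4925 -0.4012] yaw 19.7 iou 0.814 grip [ 0.4831 -0.4046]
bear [-0.012 -0.024  0.016]
cor [ 0.043 -0.016  0.014]
pis [ 0.028 -0.101  0.023]
tab [0.031 0.027 0.015]
```

View pics/fin.png

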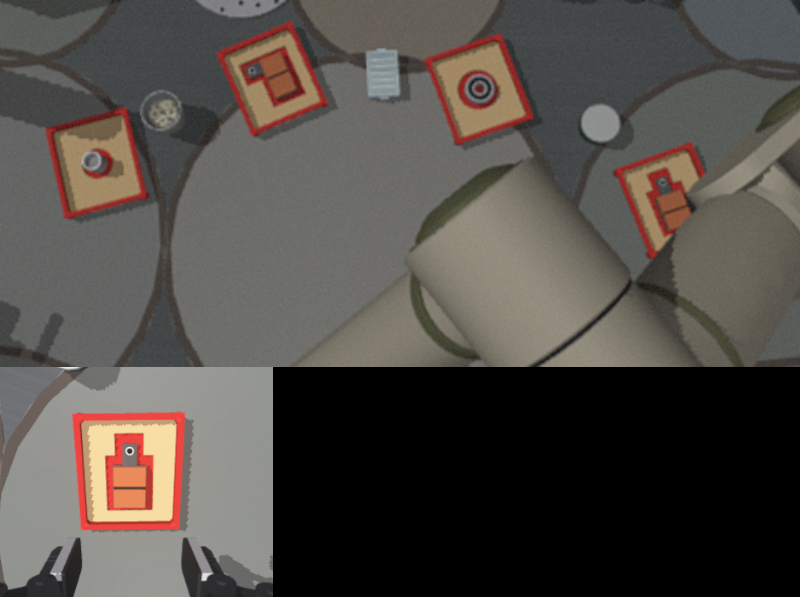

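All four parts show in their cut-outs, and the cup and lid haven't moved. I'll check that the tab pad lies flat with wrist depth, then hand in if it does.

Run:
```python
from fit import *
im,d,c=grab('wrist')
V,U=np.mgrid[0:420,0:560]
W=((np.stack([(U-c['cx'])/c['fx'],(V-c['cy'])/c['fy'],np.ones(U.shape)],-1)*d[...,None])-np.array(c['t']))@np.array(c['R'])
a=np.deg2rad(20);L=(W[...,:2]-[.4944,-.4004])@np.array([[np.cos(a),-np.sin(a)],[np.sin(a),np.cos(a)]])*1000
for n,b in [('lining',(-32,8,-14,14)),('liner+y',(-20,30,32,46)),('liner-y',(-20,30,-46,-32)),('ear',(17,33,-5,5))]:
    m=(L[...,0]>b[0])&(L[...,0]<b[1])&(L[...,1]>b[2])&(L[...,1]<b[3])&(d>0); q=W[m]
    A=np.c_[L[m]/1000,np.ones(m.sum())]; s=np.linalg.lstsq(A,q[:,2],rcond=None)[0]; print(n,m.sum(),np.round(np.median(q[:,2])*1000,1),np.round(s,3))
```

```text
lining 6462 227.5 [ 8.349 -0.089  0.201]
liner+y 3363 195.4 [-3.704 -2.274  0.239]
liner-y 3526 191.7 [-3.367  2.597  0.254]
ear 186 5.5 [ 0.024 -0.036  0.005]
```

Run:
```python
from fit import *
im,d,c=grab('wrist')
V,U=np.mgrid[0:420,0:560]
W=((np.stack([(U-c['cx'])/c['fx'],(V-c['cy'])/c['fy'],np.ones(U.shape)],-1)*d[...,None])-np.array(c['t']))@np.array(c['R'])
a=np.deg2rad(20);L=(W[...,:2]-[.4944,-.4004])@np.array([[np.cos(a),-np.sin(a)],[np.sin(a),np.cos(a)]])*1000
for n,b in [('lining',(-32,8,-14,14)),('liner+y',(-20,30,32,46)),('liner-y',(-20,30,-46,-32)),('ear',(17,33,-5,5))]:
    m=(L[...,0]>b[0])&(L[...,0]<b[1])&(L[...,1]>b[2])&(L[...,1]<b[3])&(d>0)&(W[...,2]<.04); q=W[m]
    A=np.c_[L[m]/1000,np.ones(m.sum())]; s=np.linalg.lstsq(A,q[:,2],rcond=None)[0]; print(n,m.sum(),np.round(np.median(q[:,2])*1000,1),np.round(s,3))
```

```text
lining 1213 12.0 [0.002 0.003 0.012]
liner+y 766 5.0 [-0.001 -0.014  0.006]
liner-y 771 5.0 [-0.002  0.003  0.005]
ear 186 6.2 [ 0.01  -0.006  0.006]
```

The tab pad is flat, with the lining 7 mm above the liner as it should be. I'm handing in.

```bash
python3 -c "
from rig import env
print(env.close_job())"
```

```text
the job is handed in; nothing more can be done
None
```

I put both brake pads, the caliper piston and the wheel bearing in their matching tray cut-outs, left the washer cup and fuse lid where they stood, and handed the job in after about 24 s of robot time; the hand-in did not report a verdict.

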